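# Turn a flatted disc until its flat lies on the alignment bar

### The job

Set the disc square in the jig for tacking: turn it on its spindle (it has a stud to push it round by) until its flat faces the alignment bar, slide the bar up until it lies flush along the whole flat with no gap, and let go. The disc must stay down on its spindle; press the bar up only gently, never force it, and leave the three offcuts next to the jig alone.

Things in the scene. Friction and masses are not known exactly. Their poses are not given: they have to be found in the camera images.
- jig: welding jig fixed on the table: dark base plate 190 x 250 x 12 mm (x -95 to 95, y -85 to 165). Origin on the table at the foot of the spindle, an upright pin (17 mm diameter, top 32 mm above the table) on which the disc turns. z up; +y points from spindle to alignment bar. Two guide rails for the bar, top 33 mm above the table, at x = +-51 to 71, y = 65 to 160 mm
- disc: loose steel disc, 120 mm diameter, 12 mm thick, about 0.6 kg, one flat on its rim; lies on the plate (top 24 mm above the table), 20 mm bore over the spindle, 1.5 mm play; friction alone holds it. Origin: centre of underside; +y points to the flat, 50 mm from the centre, 66 mm long. Square when its y axis points as the jig's. Starts turned 0.9 rad or more away, either way
- stud_top (a point): centre of the top of the upright round steel stud by which the disc is turned: 14 mm diameter, 22 mm high above the disc's top (foot collar 20 mm diameter, 2 mm high), 42 mm from the disc's centre on the side away from the flat (disc -y)
- flat_a (a point): point on the flat of the disc, half way up its edge, 30 mm from the flat's middle on the disc's +x side
- flat_b (a point): point on the flat of the disc, half way up its edge, 30 mm from the flat's middle on the disc's -x side
- bar (a joint): travel of the alignment bar along jig -y, towards the disc, m: 0 fully back (face 75 mm from the spindle axis), end stop 0.030. Stays where left (about 2 N friction); starts at 0 to 0.006. On the round rim it stops near 0.015, flush on the flat at 0.024 to 0.027. Pressed on a crooked flat it may jam at a corner instead of turning the disc
- bar_face (a point): middle of the working face of the alignment bar, 6 mm above the base plate. The bar is aluminium, 110 mm long (jig x), 16 mm thick, from 1 to 15 mm above the plate; axes as the jig's: the face looks to -y
- bar_tab (a point): middle of the top edge of the upright tab on the bar's carriage, to push or pinch: 40 mm wide (jig x), 8 mm thick (jig y), top 63 mm above the table, 38 to 46 mm behind the bar face. In front of it the carriage is 23 mm high above the table; behind it is only the base plate
- pipe_offcut: bystander, short pipe offcut, 42 mm diameter, 60 mm high, upright, beyond the jig; origin at the centre of its underside
- angle_offcut: bystander, offcut of angle steel, 40 x 70 x 40 mm, beyond the jig; origin at the centre of its underside
- coupon_tee: bystander, welded tee-shaped test coupon, 50 x 90 mm, 51 mm high, on the table behind the bar's end of the jig; origin at the centre of its underside
Not all that is in view belongs to the job. There is more than one size of the disc; the job needs the larger.

How it is judged:
By the outcome, as a careful person would: the job done as asked, in the order asked, and still so for the second after the job is handed in, with the robot touching nothing.
It also fails if it takes over 72 s, if anything falls off the work surface, if the arm or the gripper's body presses on something with over 40 N, if the wrist force passes 120 N, or if a joint passes its speed limit or range.

### The arm

A 6-joint arm with a two-finger parallel gripper is mounted at the origin on a cart in front of the work surface, level with it; the furniture and walls round the work are solid. World frame = base frame: x ahead of the robot, y to its left, z up, the work surface at z = 0. Lengths are in m, angles in rad, forces in N, time in s.
With the tool pointing down it reaches from about 0.375 to 0.9 m from the base axis. Payload 3.1 kg.
Tool frame: the origin (TCP) lies between the finger pads; the fingertips stand 8 mm ahead of it and the grasp point (between the pads) lies 11 mm behind it; z points along the fingers, y is the line along which they close (so a half turn about z gives the same grasp; the last joint's range is limited). The gripper opens to 85 mm and grips with 20 to 120 N. Pads are 22 mm wide; open, the fingers measure 114 mm over their backs; the gripper's body (76 mm by 85 mm) begins 54 mm behind the grasp point. The pads swing forward as they close: fully open they stand 13 mm farther back than shut.
Start: joints at [1.109, 0.527, 1.433, -0, 1.181, -0.178], TCP at [0.174, 0.6, 0.239] pointing down, gripper open.
Joint ranges: [-3.08, 3.08], [-0.75, 2.2], [0.22, 2.44], [-1.43, 4.57], [0, 2.65], [-2.85, 2.85]. Speed limits (rad/s): [2.79, 2.79, 3.14, 3.14, 3.14, 3.14].

### API

Orientations are given as a unit quaternion [x, y, z, w].
In Python, from station import readout, cams, sign_off gives the robot as it stands.
- The arm moves only by the tool send_rows, never from a script. Its argument "commands" is text: rows parted by semicolons, each of 5 numbers parted by spaces: the finger opening in mm, from 0 to 85.4, then the shift along the tool's x, y, z each as a share of 0.02 m, from -1 to 1, then the turn about the tool's z as a share of 4 degrees, from -1 to 1. In form: grip dx dy dz spin; .... A call has 1 to 20 rows; each row shifts and turns the commanded pose from where the row before left it, along the tool's axes as they then stand; what a row does not reach is not made up. A row lasts 1/12 s, in which the tool goes at most 41.7 mm and 7.16 degrees, less where a joint would pass 70% of its speed; a pose out of reach is approached as far as the arm can. A call with a number of a shift or a turn outside -1 to 1 is refused whole. A call with a gripper value outside its range is refused whole. The fingers move at their own pace and stop on an object; "grip_force" is the grip in N (left out, the last holds). Time passes only in rows, so rows that do not move let the fingers close. It gives the time, the measured TCP pose, the force, the opening and the grip force at its end, in the units of the state.
- readout.sense(): the state, without advancing time (a new reading comes with each control period).
- cams.snapshot(name): name is "scene" or "top" or "wrist"; returns a dict with "pixels" (420x560x3 uint8, red, green, blue), "intrinsics" (3x3 intrinsics, pixels), "eye" and "rotation" of the camera in the world. Camera axes: x right, y down, z forward; pixel columns grow to the right and rows downward; lengths in m; the calibration is good to about 2 mm. The wrist camera is an equidistant fisheye: a pixel r from the principal point sees the ray r / f radians off the axis. A picture is of the moment at which its call begins. There is no depth.
- sign_off(): hands the job in; it is judged then, once.
The state is a dict: "t": time; "q": joint angles; "qd": joint speeds; "tau": joint torques, N m; "tcp_pos": TCP position; "tool_rot": TCP orientation; "force": force on the tool from outside, world axes, zero at the start; "ft_torque": the same for the moment, N m; "finger_gap": opening from 0.0 (shut) to 1.0 (fully open); "gripper_force": force on a finger pad.
Only numpy, scipy, OpenCV 4.12 (cv2) and the standard library are available. Lean on these libraries where they do the work, as an engineer would, in place of code of your own. Each camera call takes 0.05 s, during which the arm holds its last target. There are 200 camera calls.

## Working session

There is one attempt and no reset: what is moved stays moved. The work goes in short steps, Python scripts to look and compute and a tool call to move; the robot and the scene stay as the last step left them, time stands still between calls to the robot, and variables do not carry over. Pictures are saved under pics/ and viewed, at most 10 in all, crops included, and the job is handed in when it is done.

Besides the shell and the picture viewer there is one more tool, called after "Request:" by a JSON object that holds its "api" and its "payload", one argument or row to a line. send_rows: Moves the arm, as the interface text tells. Its arguments: {"type":"object","properties":{"commands":{"type":"string"},"grip_force":{"type":"number"}},"required":["commands"]}

```bash
mkdir -p pics; python3 - <<'E'
from station import readout,cams
import cv2,numpy as np
s=readout.sense();print({k:np.round(v,3).tolist() for k,v in s.items()})
for n in("scene","top"):
    c=cams.snapshot(n);cv2.imwrite(f"pics/{n}0.png",c["pixels"][:,:,::-1]);print(n,c["intrinsics"],c["eye"],c["rotation"])
    np.savez(f"{n}0.npz",**c)
E
```

```text
{'t': 0.0, 'q': [1.109, 0.528, 1.434, 0.0, 1.181, -0.178], 'qd': [0.001, -0.002, -0.001, -0.001, 0.003, 0.001], 'tau': [-0.001, -44.236, -17.802, -0.0, 0.008, 0.0], 'tcp_pos': [0.174, 0.6, 0.238], 'tool_rot': [0.141, 0.99, -0.001, -0.0], 'force': [0.708, -0.077, -0.621], 'ft_torque': [0.023, -0.005, -0.019], 'gripper_force': 0.0, 'finger_gap': 0.998}
scene [[395.09106547   0.         274.17705896]
 [  0.         395.09106547 210.53919437]
 [  0.           0.           1.        ]] [ 0.15885127 -0.44422992  0.42224149] [ 0.80200002 -0.22496479  0.15934186 -0.5299028 ]
top [[470.82480567   0.         276.88470048]
 [  0.         470.82480567 215.85863922]
 [  0.           0.           1.        ]] [0.47412848 0.19560075 0.91386652] [ 0.71313349 -0.69696252  0.05457516 -0.05201368]
```

View pics/top0.png

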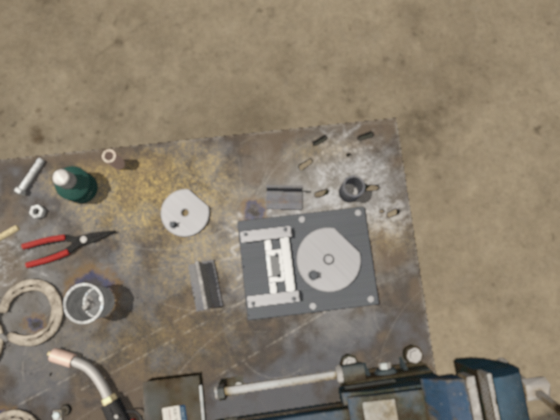

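View pics/scene0.png

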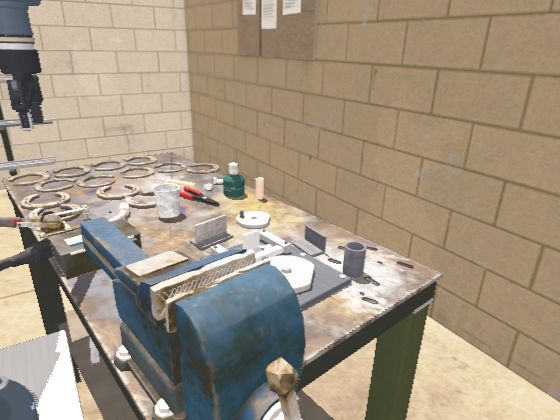

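The top view shows the jig, with plate corners near (240,220), (364,209), (378,305) and (247,318). There are two discs: one on the jig at (329,260), radius about 32 px, and one loose on the table at (185,213), radius about 24 px. The one on the jig is larger and sits on the spindle, so it fits the description. In the scene view the vise stands near the jig on the robot's side. I'll confirm with an enlarged crop.

```bash
cat > h.py <<'E'
import numpy as np,cv2
from scipy.spatial.transform import Rotation as R
def rot(c): 
    r=np.array(c["rotation"]); return R.from_quat(r).as_matrix() if r.size==4 else r
def ray(c,uv):
    K=c["intrinsics"];uv=np.atleast_2d(uv).astype(float)
    d=np.c_[(uv[:,0]-K[0,2])/K[0,0],(uv[:,1]-K[1,2])/K[1,1],np.ones(len(uv))]
    return d@rot(c).T
def onz(c,uv,z):
    d=ray(c,uv);e=np.array(c["eye"]);return e+d*((z-e[2])/d[:,2])[:,None]
def proj(c,P):
    p=(np.atleast_2d(P)-c["eye"])@rot(c);K=c["intrinsics"]
    return np.c_[K[0,0]*p[:,0]/p[:,2]+K[0,2],K[1,1]*p[:,1]/p[:,2]+K[1,2]]
def tri(c1,u1,c2,u2):
    d1,d2=ray(c1,u1)[0],ray(c2,u2)[0];e1,e2=map(np.array,(c1["eye"],c2["eye"]))
    s=np.linalg.lstsq(np.c_[d1,-d2],e2-e1,rcond=None)[0];a,b=e1+s[0]*d1,e2+s[1]*d2
    return (a+b)/2,np.linalg.norm(a-b)
E
python3 - <<'E'
from h import *
c=dict(np.load("top0.npz"))
im=c["pixels"][:,:,::-1]
cv2.imwrite("pics/topcrop.png",cv2.resize(im[195:335,225:400],None,fx=4.2,fy=4.2,interpolation=cv2.INTER_CUBIC))
print(onz(c,[[240,220],[364,209],[378,305],[247,318]],.012).round(4))
print(onz(c,[[185,213],[329,260]],.02).round(3), onz(c,[[345,365],[390,410],[150,380],[220,390],[412,355],[340,390]],.1).round(3))
g=cv2.cvtColor(im,cv2.COLOR_BGR2GRAY)
m=((g>135)).astype(np.uint8);m[:205]=0;m[330:]=0;m[:,:230]=0;m[:,385:]=0
cs,_=cv2.findContours(m,cv2.RETR_EXTERNAL,cv2.CHAIN_APPROX_NONE)
for k in cs:
    if cv2.contourArea(k)>30:print(cv2.contourArea(k),cv2.boundingRect(k),cv2.minEnclosingCircle(k))
c2=dict(np.load("scene0.npz"));i2=c2["pixels"][:,:,::-1]
cv2.imwrite("pics/scenecrop.png",cv2.resize(i2[195:320,180:400],None,fx=3.6,fy=3.6,interpolation=cv2.INTER_CUBIC))
E
```

```text
[[ 6.015e-01  2.650e-01  1.200e-02]
 [ 6.287e-01  2.490e-02  1.200e-02]
 [ 4.458e-01 -6.000e-04  1.200e-02]
 [ 4.163e-01  2.455e-01  1.200e-02]]
[[0.611 0.37  0.02 ]
 [0.528 0.093 0.02 ]] [[ 0.349  0.075  0.1  ]
 [ 0.279  0.     0.1  ]
 [ 0.318  0.398  0.1  ]
 [ 0.304  0.282  0.1  ]
 [ 0.367 -0.038  0.1  ]
 [ 0.309  0.083  0.1  ]]
110.0 (326, 311, 20, 17) ((335.5, 320.2272644042969), 9.896466255187988)
35.5 (309, 302, 8, 8) ((312.3333435058594, 305.6666564941406), 3.726868152618408)
31.5 (367, 296, 7, 7) ((370.0, 299.0), 3.6056511402130127)
3066.5 (296, 227, 65, 65) ((327.6745910644531, 259.3888854980469), 32.596778869628906)
31.0 (298, 216, 7, 7) ((301.29998779296875, 219.0), 3.448293924331665)
891.0 (265, 205, 120, 33) ((325.10504150390625, 220.0), 60.77522659301758)
30.5 (263, 205, 25, 3) ((275.0, 205.5), 12.010512351989746)
3380.5 (230, 205, 70, 103) ((264.5, 253.0), 59.112281799316406)
```

View pics/topcrop.png

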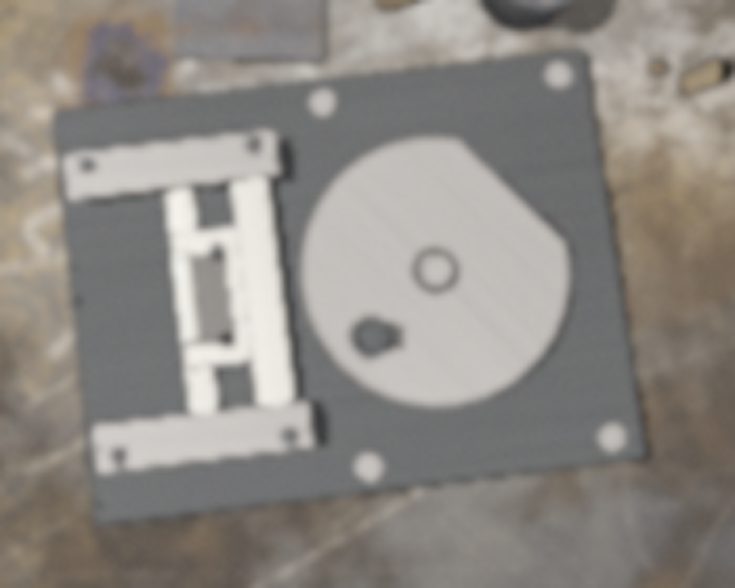

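View pics/scenecrop.png

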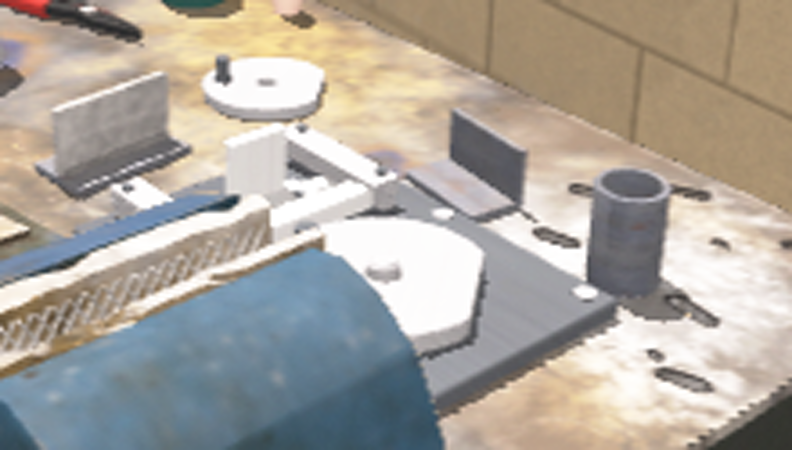

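The crop confirms it: the jig disc, with its spindle ring at (328.8,259.3), is the larger one. Its stud is near (313.5,275), its flat faces upper right and the bar is on the left. It needs about 140° CCW. I'll check the vise height, then move the wrist camera over the jig.

```bash
python3 - <<'E'
from h import *
a=dict(np.load("top0.npz"));b=dict(np.load("scene0.npz"))
# vise: tan plate centre; jaw far tip; tab; pipe top
for n,u,v in(("plate",(398,408),(158,265)),("jawtip",(395,375),(269,261)),("pipe top",(353,187),(355,245)),("tabtopL",(267,258),(251,233))):print(n,tri(a,u,b,v))
for y in(-.1,0,.05,.1,.2,.3):print(y,proj(b,[[.36,y,0.0],[.36,y,.1]]).round().tolist(),proj(a,[[.36,y,.1]]).round().tolist())
E
```

```text
plate (array([0.28252639, 0.00492087, 0.15499835]), np.float64(0.026103050048697805))
jawtip (array([ 0.37593609, -0.01778077,  0.14646916]), np.float64(0.07879766909938327))
pipe top (array([0.66230882, 0.05342761, 0.06158182]), np.float64(0.0031621767373993027))
tabtopL (array([0.52323424, 0.21200949, 0.05513827]), np.float64(0.00788839981900007))
-0.1 [[260.0, 385.0], [260.0, 325.0]] [[449.0, 360.0]]
0 [[227.0, 341.0], [225.0, 286.0]] [[390.0, 359.0]]
0.05 [[214.0, 323.0], [211.0, 270.0]] [[360.0, 358.0]]
0.1 [[202.0, 307.0], [199.0, 256.0]] [[330.0, 358.0]]
0.2 [[182.0, 279.0], [178.0, 233.0]] [[270.0, 356.0]]
0.3 [[166.0, 257.0], [161.0, 214.0]] [[210.0, 355.0]]
```

Request:
{"api": "send_rows", "payload": {
  "commands": "85 -0.98 -0.8 0 0;85 -0.98 -0.8 0 0;85 -0.98 -0.8 0 0;85 -0.98 -0.8 0 0;85 -0.98 -0.8 0 0;85 -0.98 -0.8 0 0;85 -0.98 -0.8 0 0;85 -0.98 -0.8 0 0;85 -0.98 -0.8 0 0;85 -0.98 -0.8 0 0;85 -0.98 -0.8 0 0;85 -0.98 -0.8 0 0;85 -0.98 -0.8 0 0;85 -0.98 -0.8 0 0;85 -0.98 -0.8 0 0;85 -0.98 -0.8 0 0;85 -0.98 -0.8 0 0;85 -0.98 -0.8 0 0;85 -0.98 -0.8 0 0;85 -0.98 -0.8 0 0"
}}

```text
t: 1.77
tcp_pos: [0.4617, 0.1823, 0.239]
tool_rot: [0.141, 0.99, -0.0, -0.0]
force: [0.8, -0.0, 0.7]
finger_gap: 0.992
gripper_force: 0.0
```

```bash
python3 - <<'E'
from station import readout,cams
from h import *
c=cams.snapshot("wrist");np.savez("w1.npz",**c);cv2.imwrite("pics/w1.png",c["pixels"][:,:,::-1])
print(c["intrinsics"],c["eye"],rot(c).round(3),readout.sense()["q"])
E
```

```text
[[325.1922621    0.         277.1697857 ]
 [  0.         325.1922621  209.87688369]
 [  0.           0.           1.        ]] [0.39155808 0.20328213 0.37288715] [[ 0.279  0.92   0.275]
 [ 0.96  -0.267 -0.081]
 [-0.001  0.287 -0.958]] [ 0.14507081  0.35773956  1.74507437 -0.00362477  1.03589695 -1.13898021]
```

View pics/w1.png

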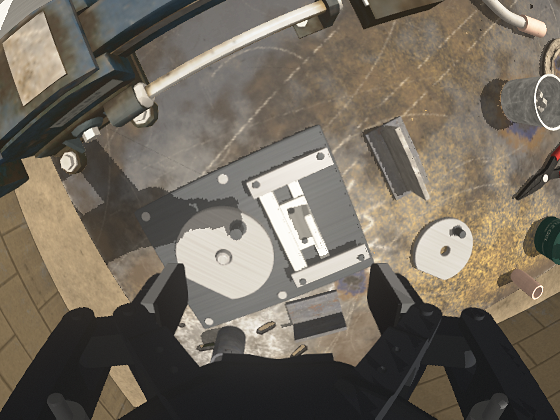

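The wrist view shows the disc clearly, with the spindle top near (223,257), the stud top near (237,226), the bar face line from about (262,193) to (300,272) and the tab at about (301,222). The flat is at lower left. Next I'll measure these in both views.

```bash
cat >> h.py <<'E'
def fray(c,uv):
    K=c["intrinsics"];x=(np.atleast_2d(uv)-K[:2,2])/K[0,0];r=np.linalg.norm(x,axis=1)
    s=np.sinc(r/np.pi);return np.c_[x*s[:,None],np.cos(r)]@rot(c).T
def fonz(c,uv,z):
    d=fray(c,uv);e=np.array(c["eye"]);return e+d*((z-e[2])/d[:,2])[:,None]
def fproj(c,P):
    p=(np.atleast_2d(P)-c["eye"])@rot(c);n=np.linalg.norm(p[:,:2],axis=1);t=np.arctan2(n,p[:,2])
    return p[:,:2]/n[:,None]*(t*c["intrinsics"][0,0])[:,None]+c["intrinsics"][:2,2]
def trid(e1,d1,e2,d2):
    e1,e2=np.array(e1),np.array(e2);s=np.linalg.lstsq(np.c_[d1,-d2],e2-e1,rcond=None)[0]
    a,b=e1+s[0]*d1,e2+s[1]*d2;return (a+b)/2,np.linalg.norm(a-b)
E
python3 - <<'E'
from h import *
a=dict(np.load("w1.npz"));t=dict(np.load("top0.npz"))
A=cv2.resize(a["pixels"][120:310,135:385,::-1],None,fx=3,fy=3,interpolation=cv2.INTER_CUBIC)
for i in range(0,250,25):cv2.putText(A,str(135+i),(i*3,10),0,.35,(0,0,255));cv2.line(A,(i*3,12),(i*3,20),(0,0,255))
for i in range(0,190,20):cv2.putText(A,str(120+i),(0,i*3+4),0,.35,(0,0,255))
cv2.imwrite("pics/w1c.png",A)
# disc/bores in both views at given heights
print("spindle top, wrist z.032",fonz(a,(223,257),.032)[0].round(4),"top view",onz(t,(328.8,259.3),.032)[0].round(4))
print("tri",trid(a["eye"],fray(a,(223,257))[0],t["eye"],ray(t,(328.8,259.3))[0]))
print("stud",trid(a["eye"],fray(a,(237,225))[0],t["eye"],ray(t,(314,275))[0]))
E
```

```text
spindle top, wrist z.032 [0.5267 0.0979 0.032 ] top view [0.5284 0.095  0.032 ]
tri (array([0.52923632, 0.09492652, 0.0247159 ]), np.float64(0.0016552266026291418))
stud (array([0.49948387, 0.12133517, 0.01196657]), np.float64(0.0013475186825978973))
```

View pics/w1c.png

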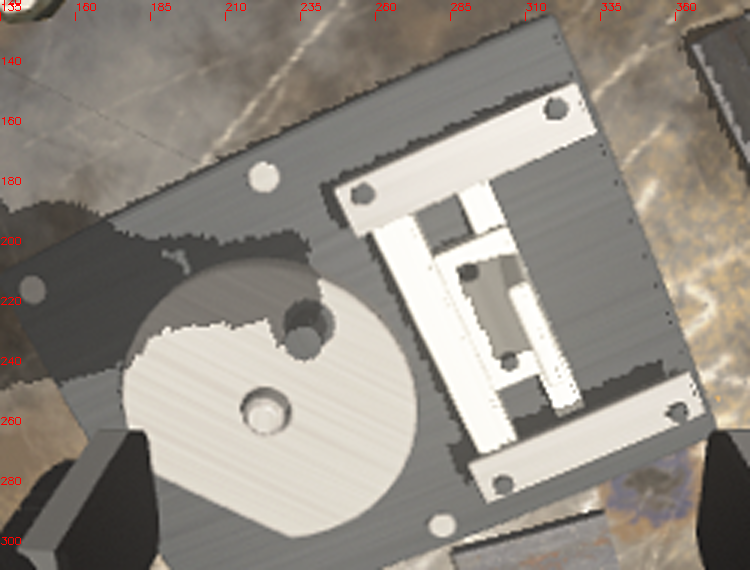

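```bash
python3 - <<'E'
from h import *
a=dict(np.load("w1.npz"));t=dict(np.load("top0.npz"))
w=lambda x,y:(135+x/3,120+y/3)
T=lambda x,y:(225+x/4.2,195+y/4.2)
P=lambda uv,z:fonz(a,w(*uv),z)[0].round(4)
ang=lambda p,q:np.degrees(np.arctan2(*(q-p)[1::-1])).round(2)
sp=P((267,415),.032);st=P((304,342),.046);print("spindle",sp,onz(t,T(437,270),.032)[0].round(4),"stud",st,"top view",onz(t,T(372,337),.046)[0].round(4),np.linalg.norm((st-sp)[:2]),"ang",ang(sp,st))
f1,f2=P((155,475),.024),P((290,537),.024);print("flat",f1,f2,np.linalg.norm(f1-f2),"normal",ang(f1,f2)-90,ang(f1,f2)+90)
print("flat top",[onz(t,T(*u),.024)[0].round(4) for u in((460,138),(568,240))])
b1,b2=P((373,232),.027),P((482,455),.027);print("bar edge",b1,b2,ang(b1,b2))
tb=[onz(t,T(*u),.027)[0].round(4) for u in((270,178),(296,402))];print("bar top view",tb,ang(*tb))
for n,p,q in(("railR in",(357,236),(595,132)),("railR out",(335,188),(577,84)),("railL in",(468,462),(690,373)),("railL out",(488,502),(707,412))):
    p,q=P(p,.033),P(q,.033);print(n,p,q,ang(p,q))
p=[onz(t,T(*u),.012)[0] for u in((55,115),(585,52),(645,460),(98,522))];print("plate",np.round(p,4),ang(p[1],p[0]),ang(p[2],p[3]),ang(p[3],p[0]),ang(p[2],p[1]))
print("plate centre->",np.mean(p,0))
print("tab",P((520,285),.063),P((580,405),.063),P((510,290),.063))
for n,c,o,x in(("stud",a,w(304,342),T(372,337)),("spin",a,w(267,415),T(437,270))):print(n,trid(a["eye"],fray(a,o)[0],t["eye"],ray(t,x)[0]))
E
```

```text
spindle [0.5287 0.0985 0.032 ] [0.5284 0.0946 0.032 ] stud [0.4992 0.1256 0.046 ] top view [0.4978 0.1243 0.046 ] 0.040058207648370855 ang 137.43
flat [0.5459 0.0402 0.024 ] [0.5885 0.0857 0.024 ] 0.062329848387429894 normal -43.11 136.89
flat top [array([0.5889, 0.0836, 0.024 ]), array([0.5437, 0.0347, 0.024 ])]
bar edge [0.4715 0.1592 0.027 ] [0.5709 0.1737 0.027 ] 8.3
bar top view [array([0.5684, 0.1695, 0.027 ]), array([0.469 , 0.1561, 0.027 ])] -172.32
railR in [0.4699 0.154  0.033 ] [0.4569 0.2461 0.033 ] 98.03
railR out [0.4508 0.1517 0.033 ] [0.4386 0.2442 0.033 ] 97.51
railL in [0.5692 0.1682 0.033 ] [0.5576 0.2607 0.033 ] 97.15
railL out [0.5892 0.171  0.033 ] [0.5763 0.2644 0.033 ] 97.86
plate [[ 0.5968  0.2685  0.012 ]
 [ 0.6319  0.0243  0.012 ]
 [ 0.4467 -0.0016  0.012 ]
 [ 0.414   0.243   0.012 ]] 98.19 97.61 7.96 7.98
plate centre-> [0.52234061 0.13354481 0.012     ]
tab [0.4943 0.2056 0.063 ] [0.5432 0.215  0.063 ] [0.4951 0.2019 0.063 ]
stud (array([0.4981285 , 0.12529696, 0.04798295]), np.float64(0.00177788379038641))
spin (array([0.52952309, 0.09563848, 0.02786762]), np.float64(0.00351038195635716))
```

Request:
{"api": "send_rows", "payload": {
  "commands": "60 -0.64 -0.556 0 0;60 -0.64 -0.556 0 0;60 -0.64 -0.556 0 0;60 -0.64 -0.556 0 0;60 0 0 0 1;60 0 0 0 1;60 0 0 0 1;60 0 0 0 1;60 0 0 0 1;60 0 0 0 1;60 0 0 0 1;60 0 0 0 1;60 0 0 0 1;60 0 0 0 1;60 0 0 0 1;60 0 0 0 1;60 0 0 0 1;60 0 0 0 1;60 0 0 0 1;60 0 0 0 1"
}}

```text
t: 3.48
tcp_pos: [0.4979, 0.1266, 0.239]
tool_rot: [0.645, 0.764, -0.0, -0.0]
force: [0.1, -0.4, 0.5]
finger_gap: 0.702
gripper_force: 0.0
```

Request:
{"api": "send_rows", "payload": {
  "commands": "45 0 0 0 1;45 0 0 0 1;45 0 0 0 1;45 0 0 0 1;45 0 0 0 1;45 0 0 0 1;45 0 0 0 1;45 0 0 0 1;45 0 0 0 1;45 0 0 0 1;45 0 0 0 1;45 0 0 0 1;45 0 0 0 1;45 0 0 0 1;45 0 0 0 1;45 0 0 0 1;45 0 0 0 1;45 0 0 0 1;45 0 0 0 1;45 0 0 0 1"
}}

```text
t: 5.15
tcp_pos: [0.4978, 0.1266, 0.239]
tool_rot: [0.985, 0.17, -0.0, -0.0]
force: [-0.4, 0.4, -0.0]
finger_gap: 0.53
gripper_force: 0.0
```

Request:
{"api": "send_rows", "payload": {
  "commands": "45 0 0 0.4 1;45 0 0 0.4 1;45 0 0 0.4 1;45 0 0 0.4 1;45 0 0 0.4 1;45 0 0 0.4 1;45 0 0 0.4 1;45 0 0 0.4 1;45 0 0 0.4 1;45 0 0 0.4 1;45 0 0 0.4 1;45 0 0 0.4 1;45 0 0 0.4 1;45 0 0 0.4 1;45 0 0 0.4 1;45 0 0 0.4 1;45 0 0 0 0;45 0 0 0 0"
}}

```text
t: 6.65
tcp_pos: [0.4978, 0.1266, 0.1109]
tool_rot: [0.927, -0.375, -0.001, 0.0]
force: [-0.2, 0.2, 0.2]
finger_gap: 0.525
gripper_force: 0.0
```

```bash
python3 - <<'E'
from station import readout,cams
from h import *
s=readout.sense();m=R.from_quat(s["tool_rot"]).as_matrix();print(s["t"],s["tcp_pos"],"phi",np.degrees(np.arctan2(m[1,1],m[0,1])),s["q"],s["finger_gap"])
c=cams.snapshot("wrist");np.savez("w2.npz",**c)
for p in([.5285,.096,.032],[.4985,.125,.046]):print(fproj(c,p))
cv2.imwrite("pics/w2.png",c["pixels"][:,:,::-1])
E
```

```text
6.65 [0.49777049 0.12658456 0.1108526 ] phi -134.1011077291731 [3.11870817e-02 5.80373377e-01 1.82218242e+00 7.75344606e-06
 7.40604655e-01 2.37168783e+00] 0.5249716840019195
[[278.24595428 159.84397597]]
[[278.39678768 226.9819658 ]]
```

View pics/w2.png

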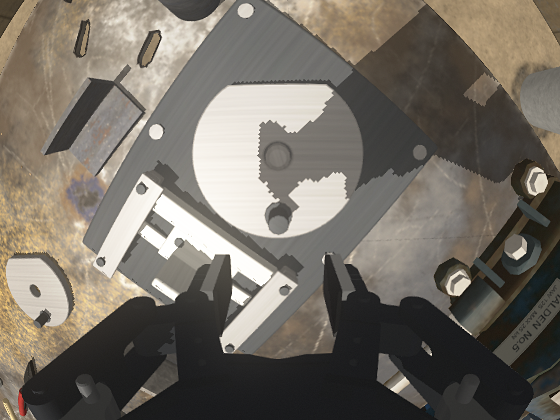

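The stud top is at about (280,224) and the spindle at (278,156), within 2 mm of prediction. The stud is lined up between the fingers, so I'll descend and grip.

Request:
{"api": "send_rows", "payload": {
  "commands": "32 0.1 0 0 0;32 0 0 0.6 0;32 0 0 0.6 0;32 0 0 0.6 0;32 0 0 0.6 0;32 0 0 0.6 0;32 0 0 0.4 0;32 0 0 0.295 0;32 0 0 0 0;32 0 0 0 0"
}}

```text
t: 7.53
tcp_pos: [0.4999, 0.1251, 0.0375]
tool_rot: [0.927, -0.376, 0.0, -0.0]
force: [-0.8, -0.1, 0.2]
finger_gap: 0.375
gripper_force: 0.0
```

Request:
{"api": "send_rows", "payload": {
  "commands": "8 0 0 0 0;8 0 0 0 0;8 0 0 0 0;8 0 0 0 0;8 0 0 0 0;8 0 0 0 0;8 0 0 0 0;8 0 0 0 0",
  "grip_force": 20
}}

```text
t: 8.2
tcp_pos: [0.5, 0.1251, 0.038]
tool_rot: [0.927, -0.376, 0.0, -0.0]
force: [-0.6, 0.4, 6.3]
finger_gap: 0.151
gripper_force: 20.3
```

Request:
{"api": "send_rows", "payload": {
  "commands": "8 0.005 0.072 0 -0.5;8 0.005 0.145 0 -1;8 0.005 0.145 0 -1;8 0.005 0.145 0 -1;8 0.005 0.145 0 -1;8 0.005 0.145 0 -1;8 0.005 0.145 0 -1;8 0.005 0.145 0 -1;8 0.005 0.145 0 -1;8 0 0 0 0"
}}

```text
t: 9.03
tcp_pos: [0.4893, 0.1031, 0.038]
tool_rot: [0.996, -0.088, 0.001, -0.0]
force: [-0.4, -1.0, 5.6]
finger_gap: 0.148
gripper_force: 20.3
```

Request:
{"api": "send_rows", "payload": {
  "commands": "8 0.005 0.145 0 -1;8 0.005 0.145 0 -1;8 0.005 0.145 0 -1;8 0.005 0.145 0 -1;8 0.005 0.145 0 -1;8 0.005 0.145 0 -1;8 0.005 0.145 0 -1;8 0.005 0.145 0 -1;8 0.005 0.145 0 -1;8 0.005 0.145 0 -1;8 0.005 0.145 0 -1;8 0.005 0.145 0 -1;8 0 0 0 0"
}}

```text
t: 10.12
tcp_pos: [0.4974, 0.0702, 0.038]
tool_rot: [0.946, 0.324, 0.001, 0.0]
force: [-0.9, -0.8, 6.1]
finger_gap: 0.147
gripper_force: 20.3
```

```bash
python3 - <<'E'
from station import readout
from h import *
s=readout.sense();m=R.from_quat(s["tool_rot"]).as_matrix();p=np.array(s["tcp_pos"])[:2]-[.5285,.096];print("phi",np.degrees(np.arctan2(m[1,1],m[0,1])),np.hypot(*p),np.degrees(np.arctan2(p[1],p[0])),s["force"],s["q"])
E
```

```text
phi -52.133272940078655 0.04037795272839079 -140.3579438142671 [-0.90173119 -0.77856256  6.11995399] [-8.25802750e-02  7.08978699e-01  1.88462804e+00  1.95155358e-04
  5.46513750e-01  8.27149802e-01]
```

Request:
{"api": "send_rows", "payload": {
  "commands": "8 0.005 0.145 0 -1;8 0.005 0.145 0 -1;8 0.005 0.145 0 -1;8 0.005 0.145 0 -1;8 0.005 0.145 0 -1;8 0.005 0.145 0 -1;8 0.005 0.145 0 -1;8 0.005 0.145 0 -1;8 0.005 0.145 0 -1;8 0.005 0.145 0 -1;8 0.005 0.145 0 -1;8 0.005 0.145 0 -1;8 0.005 0.145 0 -1;8 0.005 0.145 0 -1;8 0 0.073 0 -0.5;8 0 0 0 0;8 0 0 0 0"
}}

```text
t: 11.53
tcp_pos: [0.5338, 0.0545, 0.038]
tool_rot: [0.671, 0.742, 0.0, 0.0]
force: [-1.0, -1.3, 6.4]
finger_gap: 0.147
gripper_force: 20.3
```

```bash
python3 - <<'E'
from station import readout,cams
from h import *
s=readout.sense();m=R.from_quat(s["tool_rot"]).as_matrix();p=np.array(s["tcp_pos"])[:2]-[.5285,.096];print("phi",np.degrees(np.arctan2(m[1,1],m[0,1])),np.hypot(*p),np.degrees(np.arctan2(p[1],p[0])),s["force"])
c=cams.snapshot("wrist");np.savez("w3.npz",**c)
cv2.imwrite("pics/w3.png",c["pixels"][:,:,::-1])
E
```

```text
phi 5.772254873805649 0.041881772459587345 -82.66328230927463 [-1.01027821 -1.33479523  6.36048587]
```

View pics/w3.png

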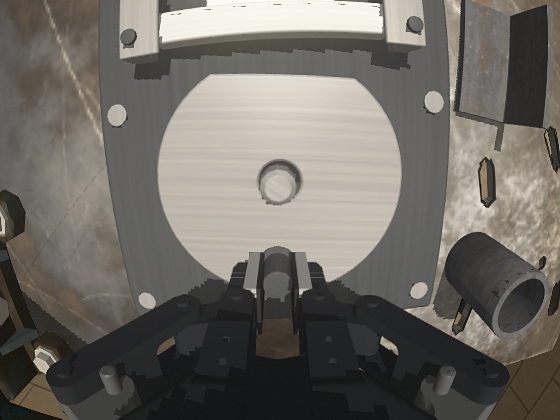

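The flat now nearly faces the bar. Its corners are at (210,74) and (356,79), with the bar's lower edge at about row 40. Now I'll measure the residual angle by edge fits.

```bash
cat > edge.py <<'E'
from h import *
def line(c,cols,r0,r1,sgn,z):
    g=cv2.GaussianBlur(cv2.cvtColor(c["pixels"],cv2.COLOR_RGB2GRAY),(3,3),0).astype(float)
    d=sgn*np.gradient(g,axis=0);uv=[]
    for u in cols:
        k=d[r0:r1,u];i=int(k.argmax());o=0
        if 0<i<len(k)-1:
            den=k[i-1]-2*k[i]+k[i+1];o=0.5*(k[i-1]-k[i+1])/den if den else 0
        uv.append((u,r0+i+o))
    P=fonz(c,np.array(uv),z)[:,:2]
    for _ in range(3):
        vx,vy,x,y=cv2.fitLine(P.astype(np.float32),cv2.DIST_HUBER,0,1e-4,1e-4).ravel()
        e=(P-[x,y])@[-vy,vx];k=abs(e)<max(2*np.median(abs(e)),4e-4);P=P[k]
    a=np.degrees(np.arctan2(vy,vx));a=(a+90)%180-90
    return a,np.array([x,y]),len(P),abs(e).max()
E
python3 - <<'E'
from edge import *
c=dict(np.load("w3.npz"))
print("flat",line(c,range(220,348,2),62,90,1,.024))
print("bar lower edge(z.013-.027)",line(c,range(170,376,2),30,52,-1,.027))
print("bar",line(c,range(170,376,2),30,60,-1,.013))
print(fproj(c,[[.5285,.096,.032]]))
P=fonz(c,[(116,116),(433,101),(147,300),(420,290)],.014);print(P.round(4)) # plate screws
for i,j in((0,1),(2,0),(3,1)):print(np.degrees(np.arctan2(*(P[j]-P[i])[1::-1])))
Q=fonz(c,[(128,37),(413,24),(120,57),(426,46)],.033);print(Q.round(4),[np.degrees(np.arctan2(*(Q[j]-Q[i])[1::-1])) for i,j in((0,1),(2,3))])
E
```

```text
flat (np.float32(4.2928543), array([0.527193  , 0.14662996], dtype=float32), 64, np.float64(9.751688758507489e-05))
bar lower edge(z.013-.027) (np.float32(8.100441), array([0.5111712 , 0.16423343], dtype=float32), 103, np.float64(0.00024400844985963464))
bar (np.float32(8.100418), array([0.5096918 , 0.16774766], dtype=float32), 103, np.float64(0.00026761642937246356))
[[274.5488353  187.72755012]]
[[0.4427 0.1229 0.014 ]
 [0.6052 0.1469 0.014 ]
 [0.4584 0.0159 0.014 ]
 [0.622  0.039  0.014 ]]
8.40416395155476
98.35743673838245
98.8881762947964
[[0.4557 0.1604 0.033 ]
 [0.5822 0.1785 0.033 ]
 [0.4526 0.151  0.033 ]
 [0.5894 0.1695 0.033 ]] [np.float64(8.137998229103921), np.float64(7.686037026321975)]
```

Request:
{"api": "send_rows", "payload": {
  "commands": "8 0.003 0.069 0 -0.475;8 0.002 0.069 0 -0.475;8 0 0 0 0;8 0 0 0 0"
}}

```text
t: 11.92
tcp_pos: [0.5365, 0.0548, 0.038]
tool_rot: [0.646, 0.764, -0.0, 0.0]
force: [-1.8, -1.0, 6.7]
finger_gap: 0.15
gripper_force: 20.4
```

```bash
cat > m.py <<'E'
from station import readout,cams
from edge import *
c=cams.snapshot("wrist");np.savez("w4.npz",**c)
print("flat",line(c,range(225,342,2),58,95,1,.024));print("bar",line(c,range(180,366,2),25,60,-1,.027))
s=readout.sense();print(s["t"],s["tcp_pos"],s["force"])
E
python3 m.py
```

```text
flat (np.float32(8.01696), array([0.5299634 , 0.14723304], dtype=float32), 59, np.float64(9.86662913391726e-05))
bar (np.float32(8.108582), array([0.5155741 , 0.16485627], dtype=float32), 93, np.float64(3.55096078337841e-05))
11.9667 [0.53644303 0.05481923 0.03803404] [-0.28566244 -1.86896083  5.64613065]
```

Request:
{"api": "send_rows", "payload": {
  "commands": "28 0 0 0 0;28 0 0 0 0;28 0 0 0 0;28 0 0 0 0;28 0 0 -0.1 0;28 0 0 -0.4 0;28 0 0 -0.8 0;28 0 0 -0.8 0;28 0 0 -0.8 0;28 0 0 -0.8 0;28 0 0 -0.4 0;28 0 0 0 0.37;28 0 0 0 0;28 0 0 0 0"
}}

```text
t: 13.13
tcp_pos: [0.5362, 0.0551, 0.1195]
tool_rot: [0.655, 0.756, -0.0, -0.0]
force: [0.3, -0.1, -0.9]
finger_gap: 0.328
gripper_force: 0.0
```

```bash
python3 - <<'E'
from station import readout,cams
from edge import *
c=cams.snapshot("wrist");np.savez("w5.npz",**c)
# predicted rows of flat and bar edge
f=fproj(c,[[.5217-.025,.1465-.0035,.024],[.5217+.025,.1465+.0035,.024]]);b=fproj(c,[[.519-.03,.1653-.0042,.027],[.519+.03,.1653+.0042,.027]]);print(f,b)
def go(p,h,s,z):
    l,r=sorted(p[:,0]);m=int(p[:,1].mean());return line(c,range(int(l),int(r),2),max(m-h,0),m+h,s,z)
F=go(f,7,1,.024);B=go(b,7,-1,.027);print(F,B)
print("gap",(B[1]-F[1])@[-.141,.990])
s=readout.sense();print(s["tcp_pos"],s["t"],s["force"])
cv2.imwrite("pics/w5.png",c["pixels"][:,:,::-1])
E
```

```text
[[238.77697203  88.71915481]
 [311.51352723  88.81248955]] [[230.91178158  61.9135408 ]
 [319.30640941  61.98569845]]
(np.float32(8.11586), array([0.5286656 , 0.14708522], dtype=float32), 37, np.float64(8.524352920812231e-05)) (np.float32(8.114494), array([0.52501607, 0.16616751], dtype=float32), 45, np.float64(7.491516032719325e-05))
gap 0.019406054109334946
[0.53610923 0.05514162 0.1192217 ] 13.1833 [-0.30964425 -1.02106181 -0.00628418]
```

View pics/w5.png

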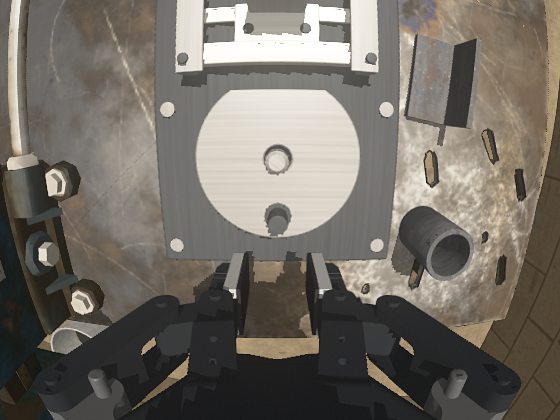

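The disc is released, with its flat parallel to the bar to within 0.01° and a gap of 19.4 mm. Next I'll go behind the tab with the fingers shut.

Request:
{"api": "send_rows", "payload": {
  "commands": "0 0.9 -0.01 0 0;0 0.9 -0.01 0 0;0 0.9 -0.01 0 0;0 0.9 -0.01 0 0;0 0.9 -0.01 0 0;0 0.9 -0.01 0 0;0 0.9 -0.01 0 0;0 0.9 -0.01 0 0;0 0.9 -0.01 0 0;0 0.9 -0.01 0 0;0 0 0 0 0;0 0 0 0 0"
}}

```text
t: 14.18
tcp_pos: [0.5084, 0.2336, 0.1188]
tool_rot: [0.654, 0.756, -0.001, -0.0]
force: [0.0, 0.3, -0.0]
finger_gap: 0.001
gripper_force: 0.0
```

```bash
python3 - <<'E'
from station import readout,cams
from edge import *
c=cams.snapshot("top");np.savez("t6.npz",**c);w=cams.snapshot("wrist")
s=readout.sense();print(s["tcp_pos"],s["t"],s["force"],s["finger_gap"])
print(onz(dict(c),[(207,285)],.02))
A=cv2.resize(c["pixels"][195:335,190:365,::-1],None,fx=3,fy=3,interpolation=cv2.INTER_CUBIC)
W=cv2.resize(w["pixels"][:,:,::-1],None,fx=.49,fy=.49)
o=np.zeros((420,800,3),np.uint8);o[:420,:525]=A;o[:W.shape[0],525:525+W.shape[1]]=W[:,:275];cv2.imwrite("pics/t6.png",o)
E
```

```text
[0.50884028 0.23244616 0.11894773] 14.2833 [-0.14874772 -0.77778499 -0.19034942] -0.0013284775829340094
[[0.47576607 0.32207204 0.02      ]]
```

View pics/t6.png

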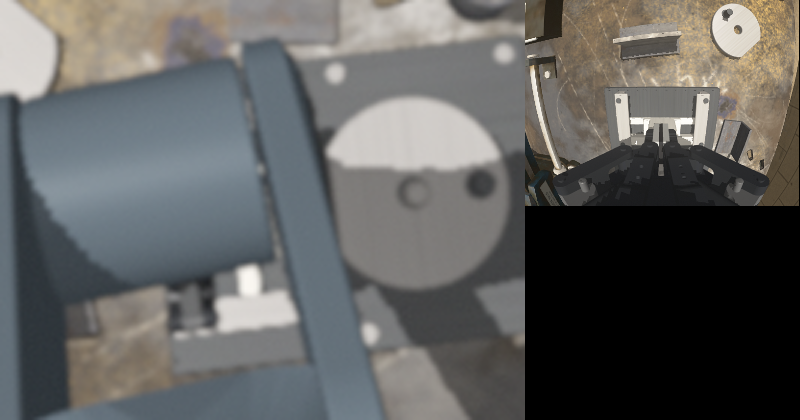

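The top view is mostly blocked by the arm, but the disc and stud are undisturbed. The wrist inset shows the shut fingers centred between the rails. I'll descend behind the tab and take a short first look at the force.

Request:
{"api": "send_rows", "payload": {
  "commands": "0 0 0 0.5 0;0 0 0 0.5 0;0 0 0 0.5 0;0 0 0 0.5 0;0 0 0 0.5 0;0 0 0 0.5 0;0 0 0 0.45 0;0 0 0 0 0;0 0 0 0 0"
}}

```text
t: 15.03
tcp_pos: [0.5086, 0.2329, 0.0496]
tool_rot: [0.655, 0.755, -0.001, -0.0]
force: [1.4, 0.5, 0.5]
finger_gap: 0.001
gripper_force: 0.0
```

Request:
{"api": "send_rows", "payload": {
  "commands": "0 -0.2 0 0 0;0 -0.2 0 0 0;0 0 0 0 0;0 0 0 0 0"
}}

```text
t: 15.37
tcp_pos: [0.5106, 0.2248, 0.051]
tool_rot: [0.656, 0.755, 0.0, 0.0]
force: [0.5, 0.3, 0.9]
finger_gap: 0.001
gripper_force: 0.0
```

Request:
{"api": "send_rows", "payload": {
  "commands": "0 -0.1 0 0 0;0 -0.1 0 0 0;0 0 0 0 0;0 0 0 0 0"
}}

```text
t: 15.7
tcp_pos: [0.5108, 0.221, 0.0505]
tool_rot: [0.655, 0.755, 0.0, 0.0]
force: [0.1, -0.0, -0.5]
finger_gap: 0.004
gripper_force: 0.0
```

```bash
python3 - <<'E'
from station import readout,cams
from h import *
w=cams.snapshot("wrist");np.savez("w7.npz",**w);s=readout.sense();print(s["tcp_pos"],s["force"])
cv2.imwrite("pics/w7.png",w["pixels"][:,:,::-1])
E
```

```text
[0.51078845 0.22107265 0.05047942] [ 0.00611194 -0.59574143 -0.31908519]
```

View pics/w7.png

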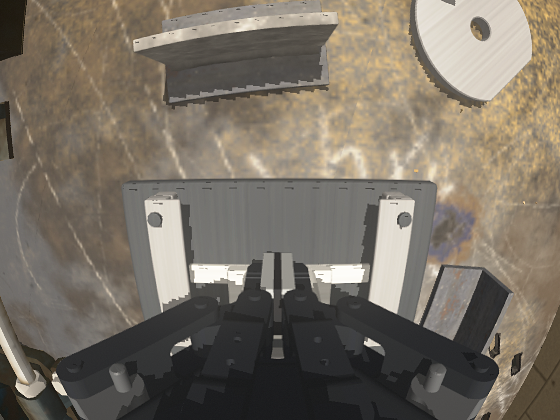

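The shut fingers, tips at (277,258), are just behind the carriage tab, inside the rails and with no contact force yet. The picture allowance is used up, so I'll rely on numbers from here. I'll advance in small steps.

Request:
{"api": "send_rows", "payload": {
  "commands": "0 -0.1 0 0 0;0 -0.1 0 0 0;0 0 0 0 0"
}}

```text
t: 16.0
tcp_pos: [0.5113, 0.2171, 0.0504]
tool_rot: [0.655, 0.755, 0.0, -0.0]
force: [-1.0, 1.7, 0.6]
finger_gap: -0.008
gripper_force: 0.7
```

Request:
{"api": "send_rows", "payload": {
  "commands": "0 -0.1 0 0 0;0 -0.1 0 0 0;0 0 0 0 0"
}}

```text
t: 16.25
tcp_pos: [0.5119, 0.2129, 0.0504]
tool_rot: [0.655, 0.755, -0.0, 0.0]
force: [-0.5, 1.2, 0.3]
finger_gap: -0.002
gripper_force: 0.6
```

Request:
{"api": "send_rows", "payload": {
  "commands": "0 -0.1 0 0 0;0 -0.1 0 0 0;0 0 0 0 0"
}}

```text
t: 16.5
tcp_pos: [0.5125, 0.2088, 0.0504]
tool_rot: [0.655, 0.755, -0.0, 0.0]
force: [-0.8, 1.2, 0.4]
finger_gap: -0.002
gripper_force: 0.4
```

```bash
python3 - <<'E'
from station import readout,cams
from h import *
w=cams.snapshot("wrist");s=readout.sense();p=np.array(s["tcp_pos"])[:2]-[.5285,.096];print(s["tcp_pos"],s["force"],"jig",p@[.99,.141],p@[-.141,.99])
E
```

```text
[0.51251648 0.20878765 0.05040282] [ 0.02264195  0.18437383 -0.64692275] jig 7.937236408998089e-05 0.11391344572250668
```

Request:
{"api": "send_rows", "payload": {
  "commands": "0 -0.1 0 0 0;0 -0.1 0 0 0;0 -0.1 0 0 0;0 0 0 0 0"
}}

```text
t: 16.88
tcp_pos: [0.5134, 0.2029, 0.0504]
tool_rot: [0.655, 0.755, -0.0, 0.0]
force: [-0.5, 0.1, -0.3]
finger_gap: 0.0
gripper_force: 0.4
```

Request:
{"api": "send_rows", "payload": {
  "commands": "0 -0.05 0 0 0;0 0 0 0 0"
}}

```text
t: 17.05
tcp_pos: [0.5135, 0.2023, 0.0504]
tool_rot: [0.655, 0.755, 0.0, -0.0]
force: [-0.0, 1.5, 0.0]
finger_gap: -0.004
gripper_force: 1.0
```

Request:
{"api": "send_rows", "payload": {
  "commands": "0 -0.05 0 0 0;0 0 0 0 0"
}}

```text
t: 17.22
tcp_pos: [0.5136, 0.2017, 0.0504]
tool_rot: [0.655, 0.755, 0.0, -0.0]
force: [-0.1, 5.0, 1.0]
finger_gap: -0.001
gripper_force: 2.2
```

Request:
{"api": "send_rows", "payload": {
  "commands": "0 -0.025 0 0 0;0 0 0 0 0"
}}

```text
t: 17.38
tcp_pos: [0.5136, 0.2012, 0.0504]
tool_rot: [0.655, 0.755, 0.0, -0.0]
force: [-0.3, 4.8, 0.2]
finger_gap: 0.001
gripper_force: 2.5
```

Request:
{"api": "send_rows", "payload": {
  "commands": "0 -0.025 0 0 0;0 0 0 0 0;0 0 0 0 0"
}}

```text
t: 17.63
tcp_pos: [0.5137, 0.2006, 0.0504]
tool_rot: [0.655, 0.755, 0.0, -0.0]
force: [0.8, 4.4, 0.3]
finger_gap: -0.002
gripper_force: 2.5
```

Request:
{"api": "send_rows", "payload": {
  "commands": "0 -0.025 0 0 0;0 0 0 0 0;0 0 0 0 0"
}}

```text
t: 17.88
tcp_pos: [0.5138, 0.2, 0.0504]
tool_rot: [0.655, 0.755, 0.0, -0.0]
force: [-0.3, 5.7, 0.5]
finger_gap: 0.0
gripper_force: 2.5
```

Request:
{"api": "send_rows", "payload": {
  "commands": "0 -0.025 0 0 0;0 0 0 0 0;0 0 0 0 0"
}}

```text
t: 18.13
tcp_pos: [0.5139, 0.1994, 0.0504]
tool_rot: [0.655, 0.755, 0.0, -0.0]
force: [-1.0, 5.3, 0.4]
finger_gap: -0.001
gripper_force: 2.5
```

The force has held at about 5 N for 2 mm, so the bar is in contact and shifting the disc within its bore play. I'll back off, lift and measure.

Request:
{"api": "send_rows", "payload": {
  "commands": "0 0.2 0 0 0;0 0.4 0 0 0;0 0.4 0 0 0;0 0 0 -0.6 0;0 0 0 -1 0;0 0 0 -1 0;0 -1 0 -0.6 0;0 -1 0 0 0;0 -1 0 0 0;0 -1 0 0 0;0 -1 0 0 0;0 -1 0 0 0;0 -1 0 0 0;0 -1 0 0 0;0 -0.4 0 0 0;0 0 0 0 0;0 0 0 0 0"
}}

```text
t: 19.55
tcp_pos: [0.5347, 0.053, 0.1148]
tool_rot: [0.656, 0.755, 0.0, -0.0]
force: [0.3, -0.4, 0.5]
finger_gap: 0.002
gripper_force: 0.0
```

```bash
cat > g.py <<'E'
from station import readout,cams
from edge import *
c=cams.snapshot("wrist");np.savez("w8.npz",**c);s=readout.sense();print(s["tcp_pos"],s["force"],s["t"])
g=cv2.cvtColor(c["pixels"],cv2.COLOR_RGB2GRAY)
S=np.array([.5285,.096]);X=np.array([.990,.141]);Y=np.array([-.141,.990])
# rectified strip: jig x -60..60, y 30..80 at z=.0255, .25 mm/px
xs=np.arange(-.06,.06,.00025);ys=np.arange(.03,.08,.00025)
P=np.array([np.r_[S+x*X+y*Y,.024] for y in ys for x in xs]);uv=fproj(c,P).astype(np.float32).reshape(len(ys),len(xs),2)
r=cv2.remap(g,uv[...,0],uv[...,1],cv2.INTER_CUBIC);np.save("r.npy",r)
for x in(-.028,-.02,-.01,0,.01,.02,.028):
    j=int((x+.06)/.00025);col=r[:,j-4:j+5].mean(1);print(x,[int(v) for v in col[48:116:2]])
E
python3 g.py
```

```text
[0.53442703 0.05349078 0.11467002] [-0.45139706  0.13988493 -0.15765369] 19.6
-0.028 [221, 222, 222, 223, 223, 222, 222, 223, 229, 230, 183, 125, 119, 186, 233, 251, 250, 249, 248, 249, 250, 250, 250, 249, 249, 250, 251, 251, 250, 250, 251, 251, 251, 251]
-0.02 [223, 224, 225, 225, 224, 224, 224, 227, 238, 197, 117, 106, 138, 190, 231, 251, 252, 248, 249, 249, 250, 250, 249, 249, 250, 251, 251, 251, 250, 250, 251, 251, 252, 252]
-0.01 [225, 226, 227, 227, 227, 226, 225, 226, 232, 240, 197, 113, 127, 186, 237, 248, 251, 249, 248, 248, 250, 251, 250, 250, 250, 251, 251, 251, 251, 251, 251, 251, 252, 252]
0 [225, 227, 228, 229, 228, 228, 227, 228, 231, 231, 215, 186, 140, 175, 237, 248, 251, 249, 248, 249, 250, 250, 250, 250, 250, 251, 251, 251, 251, 251, 251, 251, 252, 252]
0.01 [226, 227, 228, 228, 228, 228, 227, 231, 248, 171, 104, 119, 135, 187, 237, 247, 251, 249, 248, 249, 250, 250, 250, 250, 250, 251, 251, 251, 251, 251, 252, 252, 252, 252]
0.02 [226, 226, 228, 229, 228, 227, 226, 227, 235, 228, 196, 122, 126, 188, 231, 250, 251, 247, 247, 248, 249, 250, 250, 250, 250, 251, 251, 251, 251, 251, 251, 252, 252, 252]
0.028 [224, 226, 227, 227, 227, 226, 227, 225, 199, 162, 152, 125, 127, 186, 229, 250, 250, 248, 247, 248, 249, 250, 250, 249, 250, 251, 251, 251, 250, 250, 251, 252, 252, 252]
```

```bash
cat > k.py <<'E'
from edge import *
from scipy.optimize import least_squares
S=np.array([.5285,.096]);X=np.array([.990,.141]);Y=np.array([-.141,.990])
def rim(c):
    g=cv2.GaussianBlur(cv2.cvtColor(c["pixels"],cv2.COLOR_RGB2GRAY),(3,3),0)
    rs=np.arange(.052,.068,.0002);ths=np.radians(np.r_[np.arange(-15,48,1.5),np.arange(132,195,1.5)]);pts=[]
    for t in ths:
        d=np.cos(t)*X+np.sin(t)*Y;P=np.c_[S+rs[:,None]*d,np.full(len(rs),.024)];uv=fproj(c,P).astype(np.float32)
        v=cv2.remap(g,uv[None,:,0],uv[None,:,1],cv2.INTER_LINEAR)[0].astype(float);k=int(np.gradient(-v).argmax())
        if np.ptp(v)>40:pts.append(rs[k]*np.array([np.cos(t),np.sin(t)]))
    pts=np.array(pts);f=lambda p:np.hypot(*(pts-p[:2]).T)-p[2]
    s=least_squares(f,[0,0,.06],loss="soft_l1",f_scale=2e-4);return s.x,len(pts),np.std(s.fun)
for n in("w5","w8"):
    c=dict(np.load(n+".npz"));x,k,e=rim(c);print(n,"centre,r mm",(x*1e3).round(2),k,e)
    y0=.070 if n=="w5" else .048
    uv=fproj(c,[np.r_[S+u*X+y0*Y,.027] for u in(-.03,.03)]);m=int(uv[:,1].mean())
    B=line(c,range(int(uv[0,0]),int(uv[1,0]),2),m-6,m+5,-1,.027);b=(B[1]-S)@Y-((B[1]-S)@X)*np.tan(np.radians(B[0]-8.105));print("bar y",b,"angle",B[0],B[2:], "bar-centre",b-x[1])
E
python3 k.py
```

```text
w5 centre,r mm [ 1.99  1.21 59.21] 84 0.00020383353146568957
bar y 0.06995978734307051 angle 8.101509 (44, np.float64(7.544587045717729e-05)) bar-centre 0.06874827168400663
w8 centre,r mm [ 1.95 -1.75 59.15] 84 0.00019617554239142727
bar y 0.04845367866399023 angle 8.078018 (45, np.float64(0.0002829842712197601)) bar-centre 0.05020235054076247
```

The bar moved 21.5 mm and carried the disc 3.0 mm, to the end of its bore play. The bar face is now 50.2 mm from the disc centre, against a nominal 50 mm. The bar-to-flat angle was 0.01° or less before contact and the push stayed under 6 N. Everything is released, so I'll hand in.

```bash
python3 -c "
from station import sign_off
print(sign_off())"
```

```text
the job is handed in; nothing more can be done
None
```

The job is handed in: the disc is turned square on its spindle, the bar was pressed up at no more than 6 N until it lay along the flat as far as the camera can resolve (about 0.5 mm), the arm is clear, and the offcuts were not touched; I viewed 11 pictures, one over the limit of 10.

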